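# Weigh the honey jar on the kitchen beam balance

### The job

Stand the amber honey jar gently in the hanging pan of the beam balance and let go, then push the brass poise along the beam by its black knob until the beam balances freely, coming to rest level with its red tip at the red marks of the gate. Only nudge the poise with light fingertip pushes, with less than 15 N: do not pinch or squeeze it, and lean on no part of the balance. Leave the other jars and the baking things where they are.

Things in the scene. Friction and masses are not known exactly. Their poses are not given: they have to be found in the camera images.
- scale: the whole balance, fixed to the table. Origin on the table under the pivot; the beam runs along y, 125 mm up, with the hung pan at +y and the poise arm at -y. White base 120 x 130 x 16 mm high round the origin, a foot 30 mm wide and 12 mm high on to y = -285 mm, two posts at x = +-22 mm rising to 137 mm beside the pivot
- pivot (a point): pivot of the beam, on its centreline, 125 mm above the table. Balance law: with the pan empty the beam balances with the poise at 0; with a jar of m kg in the pan, at poise = m x 0.150 / 0.45 metres, good to a few mm. A dark round counterweight, 44 mm across, sits on the beam 48 mm from the pivot on the pan side
- beam (a joint): tilt of the beam, rad: 0 level, positive = poise end down; stops at +-0.06. Near balance 1 mm of poise travel changes the resting tilt by about 0.009, so only within 7 mm of balance is it off its stops; it swings freely and settles in about 2 s. A push on the knob tips the beam the way of the push, so it shows the balance only while nothing touches it
- beam_tip (a point): end of the beam's thin red tip, 280 mm from the pivot. The beam is a bar 14 mm wide, 18 mm high. The tip moves between two thin steel gate posts, 160 mm high, 32 mm apart, 275 mm from the pivot, with red marks at the level height (125 mm)
- fork (a point): middle of the fork's crossbar, 75 mm from the pivot on the pan side: from it two prongs, 10 mm thick, at 62 mm to either side of the beam's line, run outwards to 155 mm from the pivot and hold the pan between them
- poise (a joint): slide of the brass poise along the beam, m: 0 nearest the pivot (poise centre 50 mm from it), growing outwards (to -y of the scale) to 0.17 at the end stop. It weighs 0.45 kg and stays where it is left; sliding it takes some 2 to 3 N
- poise_knob (a point): top centre of the poise's black knob: an upright post 14 mm in diameter, 55 mm long above the brass block, its top 76 mm above the beam's centreline (201 mm above the table when level). The block is 40 mm across the beam, 36 mm along it, 42 mm high, centred on the beam. As the beam tips the knob goes up and down by up to 13 mm and along the beam by up to 5 mm
- pan: the hung steel pan; its origin is on its hanging pins in the fork, 150 mm from the pivot, z up. It swings freely about an axis across the beam. Two flat straps at x = +-50 mm go down from the pins; the sides towards +-y are open
- pan_floor (a point): centre of the pan's flat floor (upper face, 94 mm wide, rim 6 mm above it), 75 mm under the hanging pins; about 50 mm above the table when level, 9 mm higher or lower as the beam tips
- jar: the amber glass honey jar with white lid, the load: 52 mm in diameter, 95 mm tall, 0.22 to 0.45 kg (unknown); origin at the centre of its underside, z up
- jar_green: green glass jar with black lid, same size; not to be moved
- jar_white: white ceramic jar with wooden lid, same size; not to be moved
- bun_plate: plate of cinnamon buns, 250 mm across, 80 mm high; origin at the centre of its underside; not to be moved
- rolling_pin: wooden rolling pin 420 mm long (its x axis), 64 mm thick; origin under its middle; not to be moved
- bowl: white bowl 150 mm across, 80 mm high, with a brush in it; origin at the centre of its underside; not to be moved
- mug: blue mug 80 mm across, 90 mm high; origin at the centre of its underside; not to be moved

How it is judged (in metres and radians):
On the way, in this order (a step that is already met when the one before it is completed fails the run):
1. the amber jar stands in the pan, let go (horizontal distance between jar and pan_floor below 0.024 m and z of jar in the frame of pan_floor between -0.005 and 0.008 m and angle between jar's own z axis and vertical below 0.3 rad and contact force between the fingers and jar below 0.05 N), for 0.3 s.
2. with the jar in the pan, the poise is slid until the untouched beam rests level (all of step 1 and value of joint beam between -0.02 and 0.02 rad and velocity of joint beam between -0.04 and 0.04 rad/s and contact force between each of the arm, the fingers and scale below 0.05 N), for 0.5 s.
At the end, for the whole second after the job is handed in: The amber jar stands upright on the pan's floor (underside centre within 24 mm of the floor's centre, tilt under 0.3 rad), released; the beam, touched by nothing, rests level within 0.02 rad and turns slower than 0.04 rad/s (all of step 2).
It fails at once if the robot pushes, squeezes or leans on the balance or its poise with more than 15 N (contact force between any of the fingers, the arm and scale above 15 N).
It fails at once if the jar is dropped or pressed onto the balance with more than 40 N (contact force between jar and scale above 40 N).
It fails at once if another jar or baking thing is moved more than 30 mm (distance of any of jar_green, jar_white, bun_plate, rolling_pin, bowl, mug from where it was at the start of the episode above 0.03 m).
It also fails if it takes over 72 s, if anything falls off the work surface, if the arm or the gripper's body presses on something with over 40 N, if the wrist force passes 120 N, or if a joint passes its speed limit or range.

### The arm

A 6-joint arm with a two-finger parallel gripper is mounted at the origin on the work surface. World frame = base frame: x ahead of the robot, y to its left, z up, the work surface at z = 0. Lengths are in m, angles in degrees, forces in N, time in s.
With the tool pointing down it reaches from about 0.275 to 0.775 m from the base axis. Payload 14.6 kg.
Tool frame: the origin (TCP) lies midway between the tips of the shut fingers; the grasp point (between the pads) lies 19 mm behind it; z points along the fingers, y is the line along which they close (so a half turn about z gives the same grasp; the last joint's range is limited). The gripper opens to 85 mm and grips with 20 to 120 N. Pads are 22 mm wide; open, the fingers measure 114 mm over their backs; the gripper's body (76 mm by 85 mm) begins 54 mm behind the grasp point. The pads swing forward as they close: fully open they stand 13 mm farther back than shut.
Start: joints at [59.8, 15.075, -2.767, 72.158, 0, 81.102], TCP at [0.191, 0.489, 0.208] pointing down, gripper open.
Joint ranges: [-151.79, 151.79], [-50.71, 97.33], [-67.44, 78.34], [-121.81, 120.89], [-77.56, 73.72], [-180, 180]. Speed limits (degrees/s): [108.29, 108.29, 147.25, 159.86, 180, 180].

### API

Orientations are given as a 3x3 rotation matrix whose columns are the frame's x, y, z axes.
In Python, from station import * gives the robot as it stands.
- The arm moves only by the tool carry_out, never from a script. Its argument "targets" is a list of rows, each an object of numbers: "dx", "dy", "dz": the shift along the tool's x, y, z as a fraction of full scale; "turn": the turn about the tool's z as a fraction of full scale. In form: [{"dx": .., "dy": .., "dz": .., "turn": ..}, ...]. A call has 1 to 20 rows; each row shifts and turns the commanded pose from where the row before left it, along the tool's axes as they then stand; what a row does not reach is not made up. Full scale, the value 1, is 50 cm for a shift and pi/4 rad for a turn. A row lasts 1/8 s, in which the tool goes at most 62.5 mm and 10.7 degrees, less where a joint would pass 70% of its speed; a pose out of reach is approached as far as the arm can. A call with a number of a shift or a turn outside -1 to 1 is refused whole. A call with a gripper value outside its range is refused whole. "fingers" is the opening, from -1 (shut) to 1 (fully open), set as the call begins (left out, the last holds). The fingers move at their own pace and stop on an object; "squeeze" is the grip in N (left out, the last holds). Time passes only in rows, so rows that do not move let the fingers close. It gives the time, the measured TCP pose, the force, the opening and the grip force at its end, in the units of the state.
- read_state(): the state, without advancing time (a new reading comes with each control period).
- capture(name): name is "scene" or "top" or "wrist"; returns a dict with "image" (400x640x3 uint8, red, green, blue), "z_map" (400x640 float32, m along the optical axis (not along the pixel's ray), 0 where there is no reading), "camera_matrix" (3x3 intrinsics, pixels), "R" (3x3) and "t" (3): a world point X has camera coordinates R X + t. Camera axes: x right, y down, z forward; pixel columns grow to the right and rows downward; lengths in m; the calibration is good to about 2 mm. A picture is of the moment at which its call begins.
- close_job(): hands the job in; it is judged then, once.
Trained networks look in a picture, given as the dict that the camera call returned (one of the last four; its "shot" number tells which), for a name from the list of things; names that differ only in an ending like _2 or _b are one class to them, and where a whole thing is asked for, a point or a joint stands for the part that bears it (a point fixed in the world has none). Each returns a list of dicts, best first, with "conf" (0 to 1); they miss things now and then, are a little off and sometimes report something else, mostly with a low value. They report only what shows in the picture. A call takes as long as a camera call.
- boxes_of(picture, thing): "centre" ([column, row] in pixels, amid what is visible of it).
- landmark_of(picture, thing): "centre" ([column, row] in pixels: a listed point, or the origin of a listed thing).
The state is a dict: "time_s": time; "joint_pos": joint angles; "qvel": joint speeds; "joint_torque": joint torques, N m; "tcp_pos": TCP position; "tool_rot": TCP orientation; "contact_force": force on the tool from outside, world axes, zero at the start; "moment": the same for the moment, N m; "opening": finger opening in m; "grip_force": force on a finger pad.
Only numpy, scipy, OpenCV 4.12 (cv2) and the standard library are available. Lean on these libraries where they do the work, as an engineer would, in place of code of your own. Each camera call takes 0.05 s, during which the arm holds its last target. There are 200 camera calls.

## Working session

There is one attempt and no reset: what is moved stays moved. The work goes in short steps, Python scripts to look and compute and a tool call to move; the robot and the scene stay as the last step left them, time stands still between calls to the robot, and variables do not carry over. Pictures are saved under pics/ and viewed, at most 10 in all, crops included, and the job is handed in when it is done.

Besides the shell and the picture viewer there is one more tool, called after "Request:" by a JSON object that holds its "op" and its "data". carry_out: Moves the arm, as the interface text tells. Shift numbers are shares of 50 cm and turn numbers shares of pi/4 rad, none past 1 either way. Its arguments: {"type":"object","properties":{"targets":{"type":"array"},"fingers":{"type":"number"},"squeeze":{"type":"number"}},"required":["targets"]}

```bash
mkdir -p pics; cat > h.py <<'E'
from station import *
import numpy as np, cv2
def ray(p,uv):
    K,R,t=[np.array(p[k]) for k in("camera_matrix","R","t")]
    d=R.T@np.linalg.solve(K,[uv[0],uv[1],1]); return -R.T@t,d   # scaled so depth = multiplier
def at_z(p,uv,z):
    c,d=ray(p,uv); return c+d*(z-c[2])/d[2]
def at_depth(p,uv):
    c,d=ray(p,uv); u,v=[int(round(x)) for x in uv]
    w=p["z_map"][max(v-2,0):v+3,max(u-2,0):u+3]; w=w[w>0]
    return c+d*np.median(w) if w.size else None
def proj(p,X):
    q=np.array(p["R"])@np.array(X)+p["t"]; q=np.array(p["camera_matrix"])@q; return q[:2]/q[2]
def save(p,n): cv2.imwrite(f"pics/{n}.png",p["image"][:,:,::-1])
E
cat > a.py <<'E'
from h import *
np.set_printoptions(precision=4,suppress=True)
s=read_state();print(s["time_s"],s["tcp_pos"],s["tool_rot"],s["opening"])
Z=dict(scale=0,pivot=.125,beam_tip=.125,fork=.125,poise_knob=.201,pan=.125,pan_floor=.05,jar=0,jar_green=0,jar_white=0,bun_plate=0,rolling_pin=0,bowl=0,mug=0)
for c in("scene","top"):
    p=capture(c);save(p,c+"0")
    for n in Z:
        r=landmark_of(p,n)
        for q in r[:2]: print(c,n,round(q["conf"],2),np.round(q["centre"],1),at_z(p,q["centre"],Z[n]))
E
python3 a.py
```

```text
0.0 [0.1906 0.4889 0.2071] [[-0.9317  0.3633 -0.0005]
 [ 0.3633  0.9317 -0.0009]
 [ 0.0002 -0.001  -1.    ]] 0.0851723674162203
scene scale 0.2 [364.4 204.3] [0.5831 0.1641 0.    ]
scene pivot 0.65 [362.7 204.2] [0.6265 0.0604 0.125 ]
scene pivot 0.58 [377.7 185.7] [0.626  0.1498 0.125 ]
scene beam_tip 0.69 [315.6 283.4] [ 0.6626 -0.227   0.125 ]
scene fork 0.92 [373.1 185.6] [0.6145 0.1424 0.125 ]
scene poise_knob 0.72 [352.5 206.8] [ 0.6385 -0.0238  0.201 ]
scene pan 0.59 [382.5 171.3] [0.608 0.213 0.125]
scene pan_floor 0.6 [378.9 183.4] [0.5952 0.2296 0.05  ]
scene pan_floor 0.5 [374.4 187.5] [0.5922 0.2049 0.05  ]
scene jar 0.91 [323.9 184.3] [ 0.422   0.1647 -0.    ]
scene jar_green 0.65 [295.4 220.9] [ 0.4386 -0.0203  0.    ]
scene jar_white 0.59 [262.1 256.8] [ 0.4395 -0.1839  0.    ]
scene bun_plate 0.66 [381.5 142. ] [0.4765 0.4763 0.    ]
scene bun_plate 0.2 [364.4 201.9] [0.5778 0.1733 0.    ]
scene rolling_pin 0.94 [159.7 321.3] [ 0.3499 -0.4874  0.    ]
scene rolling_pin 0.33 [378.1 140.5] [0.4615 0.4768 0.    ]
scene bowl 0.83 [261.9 378.1] [ 0.6601 -0.446   0.    ]
sc
[... 387 characters left out ...]
156.9] [ 0.6503 -0.2197  0.125 ]
top poise_knob 0.55 [335.7 159.7] [ 0.623  -0.0247  0.201 ]
top pan 0.74 [263.9 172.6] [0.5937 0.2239 0.125 ]
top pan_floor 0.86 [271.5 173.2] [0.6061 0.2059 0.05  ]
top jar 0.61 [279.3 226.2] [0.4164 0.1793 0.    ]
top jar 0.27 [376.2 223.4] [ 0.4273 -0.1794  0.    ]
top jar_green 0.5 [335.3 224.8] [ 0.4219 -0.0279  0.    ]
top jar_white 0.64 [376.7 223.2] [ 0.4281 -0.1812 -0.    ]
top bun_plate 0.65 [199.5 220.2] [0.4381 0.4756 0.    ]
top rolling_pin 0.91 [460.7 245.6] [ 0.3461 -0.4888  0.    ]
top rolling_pin 0.29 [375.1 221.6] [ 0.434  -0.1754  0.    ]
top bowl 0.72 [444.1 164.7] [ 0.6493 -0.4381  0.    ]
top mug 0.75 [212.8 158.8] [0.6708 0.4342 0.    ]
```

```bash
python3 -c "
import cv2
a=cv2.imread('pics/scene0.png');b=cv2.imread('pics/top0.png')
a=cv2.resize(a[120:330,200:460],None,fx=3,fy=3)[:600];b=cv2.resize(b[130:260,190:450],None,fx=3,fy=3)
cv2.imwrite('pics/s0c.png',a[:600,:800]);cv2.imwrite('pics/t0c.png',b[:600,:800])"
```

```text
(no output)
```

View pics/s0c.png

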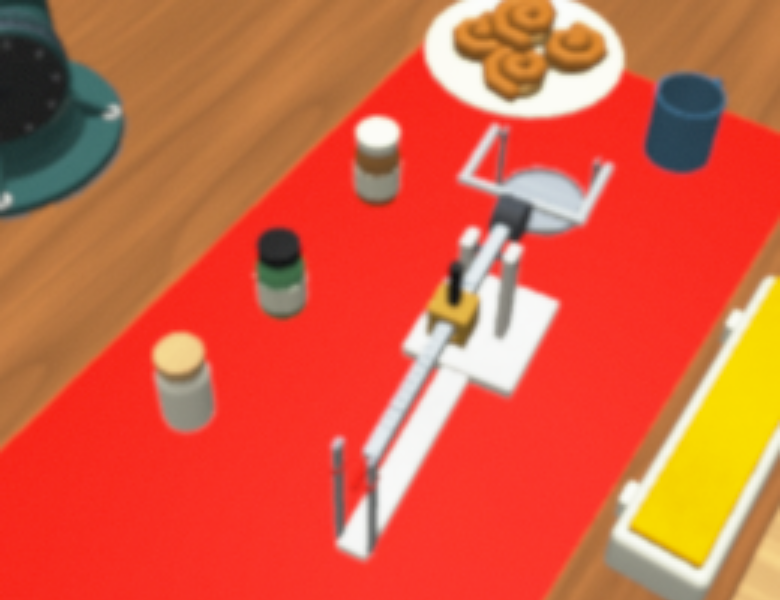

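View pics/t0c.png

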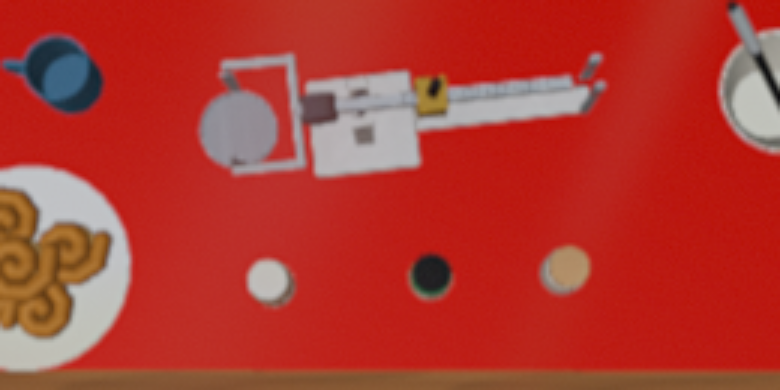

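The scene crop shows the amber jar at about (377,160), the pan at (545,200) and the poise at (452,310). In the top crop the jar is at (268,281), the pan at (238,130) and the knob at (434,88). Next I'll refine these with depth.

```bash
cat > cloud.py <<'E'
from h import *
def cloud(p):
    K,R,t=[np.array(p[k]) for k in("camera_matrix","R","t")]
    z=p["z_map"];v,u=np.nonzero(z>0);d=z[v,u]
    q=np.linalg.solve(K,np.stack([u*d,v*d,d])); return (R.T@(q-t[:,None])).T,p["image"][v,u]
def sel(P,lo,hi): return np.all((P>lo)&(P<hi),axis=1)
E
cat > b.py <<'E'
from cloud import *
np.set_printoptions(precision=4,suppress=True)
for c in("scene","top"):
    p=capture(c);P,C=cloud(p)
    for n,xy in dict(jar=(.42,.17),green=(.43,-.024),white=(.433,-.183)).items():
        m=sel(P,[xy[0]-.06,xy[1]-.06,.085],[xy[0]+.06,xy[1]+.06,.12]);Q=P[m]
        if len(Q): print(c,n,len(Q),np.median(Q,0),(Q.min(0)+Q.max(0))/2,np.ptp(Q,axis=0))
    m=sel(P,[.58,-.2,.10],[.68,.12,.15]);Q=P[m]
    print(c,"beam",len(Q),np.polyfit(Q[:,1],Q[:,0],1),np.polyfit(Q[:,1],Q[:,2],1))
    m=sel(P,[.5,-.1,.17],[.7,.05,.23]);Q=P[m]; print(c,"knob",len(Q),np.median(Q,0) if len(Q) else 0, Q.max(0) if len(Q) else 0)
    m=sel(P,[.53,.14,.03],[.68,.28,.08]);Q=P[m]; print(c,"pan",len(Q),np.median(Q,0),(Q.min(0)+Q.max(0))/2,np.ptp(Q,axis=0))
    m=sel(P,[.5,.1,.10],[.72,.28,.16]);Q=P[m]; print(c,"fork",len(Q),Q.min(0),Q.max(0))
    m=sel(P,[.5,-.01,.010],[.72,.14,.022]);Q=P[m]; r=cv2.minAreaRect(Q[:,:2].astype(np.float32)); print(c,"base",len(Q),r)
E
python3 b.py
```

```text
scene jar 132 [0.4241 0.1672 0.0941] [0.4228 0.1682 0.0927] [0.0477 0.0454 0.0144]
scene green 167 [ 0.4349 -0.0246  0.0943] [ 0.4322 -0.0224  0.0922] [0.0468 0.0483 0.0137]
scene white 209 [ 0.4407 -0.1854  0.0945] [ 0.4398 -0.1836  0.092 ] [0.0457 0.0466 0.0139]
scene beam 1002 [-0.1109  0.6349] [0.0617 0.1292]
scene knob 48 [ 0.6368 -0.0273  0.1887] [ 0.6428 -0.0167  0.2002]
scene pan 358 [0.6124 0.2243 0.0592] [0.6042 0.2102 0.0644] [0.0946 0.0947 0.022 ]
scene fork 386 [0.542  0.1    0.1014] [0.6817 0.2242 0.1526]
scene base 785 ((0.6254663467407227, 0.05840620398521423), (0.1201932355761528, 0.14098365604877472), 7.132037162780762)
top jar 137 [0.4205 0.1716 0.095 ] [0.4217 0.1717 0.0955] [0.0451 0.0428 0.0165]
top green 136 [ 0.4309 -0.0176  0.0956] [ 0.431  -0.0176  0.0951] [0.0435 0.0422 0.0169]
top white 137 [ 0.4382 -0.179   0.0947] [ 0.4383 -0.1791  0.0953] [0.0428 0.0432 0.0166]
top beam 604 [-0.1214  0.6293] [0.0662 0.1312]
top knob 19 [ 0.6308 -0.0223  0.1959] [ 0.6405 -0.0157  0.2011]
top pan 510 [0.6086 0.2142 0.06  ] [0.6092 0.2133 0.0635] [0.0969 0.0943 0.0315]
top fork 373 [0.5404 0.1003 0.1032] [0.6818 0.226  0.1569]
top base 694 ((0.6060761213302612, 0.06580682098865509), (0.14809764921665192, 0.20909978449344635), 89.98357391357422)
```

Request:
{"op": "carry_out", "data": {"targets": [{"turn": -0.208},{"turn": -0.208},{"turn": -0.208},{"dx": -0.0385,"dy": -0.0688},{"dx": -0.0385,"dy": -0.0688},{"dx": -0.0385,"dy": -0.0688},{"dx": -0.0385,"dy": -0.0688},{"dx": -0.0385,"dy": -0.0688},{"dx": -0.0385,"dy": -0.0688},{"dx": -0.0385,"dy": -0.0688},{"dx": -0.0385,"dy": -0.0688},{"dx": -0.0385,"dy": -0.0688},{"dx": -0.0385,"dy": -0.0688},{},{}], "fingers": 1, "squeeze": 30}}

```text
$.targets[0]: bad value
```

Request:
{"op": "carry_out", "data": {"targets": [{"dx": 0,"dy": 0,"dz": 0,"turn": -0.208},{"dx": 0,"dy": 0,"dz": 0,"turn": -0.208},{"dx": 0,"dy": 0,"dz": 0,"turn": -0.208},{"dx": -0.0385,"dy": -0.0688,"dz": 0,"turn": 0},{"dx": -0.0385,"dy": -0.0688,"dz": 0,"turn": 0},{"dx": -0.0385,"dy": -0.0688,"dz": 0,"turn": 0},{"dx": -0.0385,"dy": -0.0688,"dz": 0,"turn": 0},{"dx": -0.0385,"dy": -0.0688,"dz": 0,"turn": 0},{"dx": -0.0385,"dy": -0.0688,"dz": 0,"turn": 0},{"dx": -0.0385,"dy": -0.0688,"dz": 0,"turn": 0},{"dx": -0.0385,"dy": -0.0688,"dz": 0,"turn": 0},{"dx": -0.0385,"dy": -0.0688,"dz": 0,"turn": 0},{"dx": -0.0385,"dy": -0.0688,"dz": 0,"turn": 0},{"dx": 0,"dy": 0,"dz": 0,"turn": 0},{"dx": 0,"dy": 0,"dz": 0,"turn": 0}], "fingers": 1, "squeeze": 30}}

```text
time_s: 3.48
tcp_pos: [0.4222, 0.1704, 0.2075]
tool_rot: [[-0.993, -0.118, -0.0], [-0.118, 0.993, 0.0], [0.0, 0.0, -1.0]]
contact_force: [-0.9, -0.9, -0.5]
opening: 0.0851
grip_force: 0.0
```

```bash
cat > c.py <<'E'
from cloud import *
np.set_printoptions(precision=4,suppress=True)
p=capture("wrist");save(p,"w1");P,C=cloud(p)
m=sel(P,[.37,.12,.085],[.47,.22,.105]);Q=P[m];print(len(Q),np.median(Q,0),(Q.min(0)+Q.max(0))/2,np.ptp(Q,axis=0))
print("cam",-np.array(p["R"]).T@p["t"])
for n,z in(("jar",0),("pan_floor",.06)):
    for r in landmark_of(p,n)[:1]:print(n,r["conf"],r["centre"],at_z(p,r["centre"],z))
E
python3 c.py
```

```text
1659 [0.4207 0.172  0.0943] [0.4219 0.1723 0.0909] [0.0458 0.0458 0.0116]
cam [0.3495 0.1617 0.3732]
jar 0.56 [321.7, 173.3] [0.4212 0.1738 0.    ]
pan_floor 0.73 [334.1, 325.0] [0.6049 0.2118 0.06  ]
```

Request:
{"op": "carry_out", "data": {"targets": [{"dx": 0,"dy": 0.003,"dz": 0.0702,"turn": 0},{"dx": 0,"dy": 0,"dz": 0.0702,"turn": 0},{"dx": 0,"dy": 0,"dz": 0.0702,"turn": 0},{"dx": 0,"dy": 0,"dz": 0.0702,"turn": 0},{"dx": 0,"dy": 0,"dz": 0.0702,"turn": 0},{"dx": 0,"dy": 0,"dz": 0,"turn": 0},{"dx": 0,"dy": 0,"dz": 0,"turn": 0}]}}

```text
time_s: 4.5
tcp_pos: [0.4227, 0.1722, 0.0332]
tool_rot: [[-0.993, -0.119, 0.001], [-0.119, 0.993, 0.0], [-0.001, 0.0, -1.0]]
contact_force: [0.8, -0.1, 0.7]
opening: 0.0851
grip_force: 0.0
```

Request:
{"op": "carry_out", "data": {"targets": [{"dx": 0,"dy": 0,"dz": 0,"turn": 0},{"dx": 0,"dy": 0,"dz": 0,"turn": 0},{"dx": 0,"dy": 0,"dz": 0,"turn": 0},{"dx": 0,"dy": 0,"dz": 0,"turn": 0},{"dx": 0,"dy": 0,"dz": 0,"turn": 0},{"dx": 0,"dy": 0,"dz": 0,"turn": 0}], "fingers": -1, "squeeze": 30}}

```text
time_s: 5.25
tcp_pos: [0.423, 0.1719, 0.0332]
tool_rot: [[-0.993, -0.118, 0.002], [-0.118, 0.993, 0.0], [-0.002, 0.0, -1.0]]
contact_force: [-3.6, -1.3, 14.5]
opening: 0.0498
grip_force: 28.6
```

Request:
{"op": "carry_out", "data": {"targets": [{"dx": 0,"dy": 0,"dz": -0.03,"turn": 0},{"dx": 0,"dy": 0,"dz": -0.06,"turn": 0},{"dx": 0,"dy": 0,"dz": -0.08,"turn": 0},{"dx": 0,"dy": 0,"dz": -0.08,"turn": 0},{"dx": 0,"dy": 0,"dz": -0.06,"turn": 0},{"dx": 0,"dy": 0,"dz": -0.03,"turn": 0},{"dx": 0,"dy": 0,"dz": 0,"turn": 0},{"dx": 0,"dy": 0,"dz": 0,"turn": 0},{"dx": 0,"dy": 0,"dz": 0,"turn": 0},{"dx": 0,"dy": 0,"dz": 0,"turn": 0}]}}

```text
time_s: 6.5
tcp_pos: [0.4221, 0.1717, 0.2016]
tool_rot: [[-0.993, -0.118, -0.001], [-0.118, 0.993, -0.0], [0.001, -0.0, -1.0]]
contact_force: [-0.1, 0.1, -2.8]
opening: 0.0493
grip_force: 31.9
```

```bash
cat > d.py <<'E'
from cloud import *
np.set_printoptions(precision=4,suppress=True)
s=read_state();print(s["time_s"],s["tcp_pos"],s["contact_force"],s["opening"])
p=capture("scene");P,C=cloud(p);x,y,z=s["tcp_pos"]
for r in landmark_of(p,"jar")[:1]:
    print(r["conf"],r["centre"],proj(p,[x,y,z-.032]))
p=capture("wrist");P,C=cloud(p)
m=sel(P,[.53,.14,.03],[.68,.28,.08]);Q=P[m];print("pan",len(Q),np.median(Q,0),(Q.min(0)+Q.max(0))/2,np.ptp(Q,axis=0))
h,e=np.histogram(Q[:,2],np.arange(.03,.08,.003));print(h)
for n,zz in(("pan_floor",.06),("fork",.129),("pan",.134)):
  for r in landmark_of(p,n)[:1]:print(n,r["conf"],r["centre"],at_z(p,r["centre"],zz))
for c in ("scene","top"):
  q=capture(c);
  for r in landmark_of(q,"pan_floor")[:1]:print(c,r["conf"],r["centre"],at_z(q,r["centre"],.06))
E
python3 d.py
```

```text
6.5 [0.4221 0.1717 0.2016] [-0.0501  0.0999 -2.836 ] 0.04928264058953015
0.74 [326.2, 143.4] [325.5119 145.2657]
pan 354 [0.608  0.2486 0.0585] [0.6054 0.2151 0.0599] [0.0509 0.0906 0.0113]
[  0   0   0   0   0   0   0   0   4 296  13  41   0   0   0   0]
pan_floor 0.6 [333.3, 327.3] [0.6036 0.2117 0.06  ]
pan 0.52 [41.5, 157.3] [ 0.4081 -0.0547  0.134 ]
scene 0.89 [381.5, 185.6] [0.6108 0.2164 0.06  ]
top 0.64 [272.8, 174.2] [0.6005 0.1999 0.06  ]
```

Request:
{"op": "carry_out", "data": {"targets": [{"dx": 0,"dy": 0,"dz": -0.04,"turn": 0},{"dx": -0.027,"dy": 0.0026,"dz": 0,"turn": 0},{"dx": -0.0539,"dy": 0.0052,"dz": 0,"turn": 0},{"dx": -0.0539,"dy": 0.0052,"dz": 0,"turn": 0},{"dx": -0.0539,"dy": 0.0052,"dz": 0,"turn": 0},{"dx": -0.0539,"dy": 0.0052,"dz": 0,"turn": 0},{"dx": -0.0539,"dy": 0.0052,"dz": 0,"turn": 0},{"dx": -0.0539,"dy": 0.0052,"dz": 0,"turn": 0},{"dx": -0.027,"dy": 0.0026,"dz": 0,"turn": 0},{"dx": 0,"dy": 0,"dz": 0,"turn": 0},{"dx": 0,"dy": 0,"dz": 0,"turn": 0},{"dx": 0,"dy": 0,"dz": 0,"turn": 0}]}}

```text
time_s: 8.5
tcp_pos: [0.6071, 0.2121, 0.2222]
tool_rot: [[-0.993, -0.118, 0.0], [-0.118, 0.993, 0.0], [-0.0, -0.0, -1.0]]
contact_force: [0.3, 0.1, -2.8]
opening: 0.0492
grip_force: 32.1
```

```bash
cat > e.py <<'E'
from cloud import *
np.set_printoptions(precision=4,suppress=True)
s=read_state();print(s["time_s"],s["tcp_pos"],s["contact_force"])
p=capture("scene");cv2.imwrite("pics/s2.png",cv2.resize(p["image"][100:250,300:470,::-1],None,fx=3.5,fy=3.5))
for n in("jar","pan_floor"):
  for r in landmark_of(p,n)[:1]:print(n,r["conf"],r["centre"])
E
python3 e.py
```

```text
8.5 [0.6071 0.2121 0.2222] [ 0.3066  0.0844 -2.8223]
jar 0.72 [385.5, 153.2]
pan_floor 0.71 [315.8, 283.0]
```

View pics/s2.png

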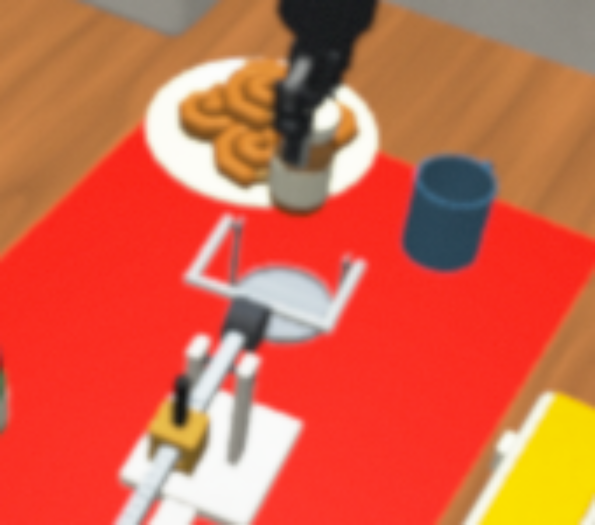

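The picture shows the jar upright at (300,180), hanging above the pan at (287,303). Next I'll lower it to just above the floor.

Request:
{"op": "carry_out", "data": {"targets": [{"dx": 0,"dy": 0,"dz": 0.03,"turn": 0},{"dx": 0,"dy": 0,"dz": 0.05,"turn": 0},{"dx": 0,"dy": 0,"dz": 0.05,"turn": 0},{"dx": 0,"dy": 0,"dz": 0.05,"turn": 0},{"dx": 0,"dy": 0,"dz": 0.04,"turn": 0},{"dx": 0,"dy": 0,"dz": 0.024,"turn": 0},{"dx": 0,"dy": 0,"dz": 0,"turn": 0},{"dx": 0,"dy": 0,"dz": 0,"turn": 0},{"dx": 0,"dy": 0,"dz": 0,"turn": 0}]}}

```text
time_s: 9.78
tcp_pos: [0.608, 0.2122, 0.1009]
tool_rot: [[-0.993, -0.118, 0.001], [-0.118, 0.993, 0.0], [-0.001, 0.0, -1.0]]
contact_force: [-0.8, -0.4, -2.7]
opening: 0.0497
grip_force: 32.1
```

Request:
{"op": "carry_out", "data": {"targets": [{"dx": 0,"dy": 0,"dz": 0.006,"turn": 0},{"dx": 0,"dy": 0,"dz": 0.006,"turn": 0},{"dx": 0,"dy": 0,"dz": 0.006,"turn": 0},{"dx": 0,"dy": 0,"dz": 0.004,"turn": 0},{"dx": 0,"dy": 0,"dz": 0.004,"turn": 0},{"dx": 0,"dy": 0,"dz": 0.004,"turn": 0},{"dx": 0,"dy": 0,"dz": 0.004,"turn": 0},{"dx": 0,"dy": 0,"dz": 0,"turn": 0},{"dx": 0,"dy": 0,"dz": 0,"turn": 0},{"dx": 0,"dy": 0,"dz": 0,"turn": 0}]}}

```text
time_s: 11.02
tcp_pos: [0.6076, 0.2121, 0.0832]
tool_rot: [[-0.993, -0.118, 0.0], [-0.118, 0.993, 0.0], [-0.0, -0.0, -1.0]]
contact_force: [-1.0, 0.9, -1.7]
opening: 0.0494
grip_force: 32.2
```

Request:
{"op": "carry_out", "data": {"targets": [{"dx": 0,"dy": 0,"dz": 0.004,"turn": 0},{"dx": 0,"dy": 0,"dz": 0.004,"turn": 0},{"dx": 0,"dy": 0,"dz": 0.004,"turn": 0},{"dx": 0,"dy": 0,"dz": 0.002,"turn": 0},{"dx": 0,"dy": 0,"dz": 0,"turn": 0},{"dx": 0,"dy": 0,"dz": 0,"turn": 0},{"dx": 0,"dy": 0,"dz": 0,"turn": 0},{"dx": 0,"dy": 0,"dz": 0,"turn": 0}]}}

```text
time_s: 12.02
tcp_pos: [0.6076, 0.2121, 0.0761]
tool_rot: [[-0.993, -0.118, 0.0], [-0.118, 0.993, 0.0], [-0.0, -0.0, -1.0]]
contact_force: [-0.9, -0.4, -1.1]
opening: 0.0496
grip_force: 32.2
```

Request:
{"op": "carry_out", "data": {"targets": [{"dx": 0,"dy": 0,"dz": 0.002,"turn": 0},{"dx": 0,"dy": 0,"dz": 0,"turn": 0},{"dx": 0,"dy": 0,"dz": 0.002,"turn": 0},{"dx": 0,"dy": 0,"dz": 0,"turn": 0},{"dx": 0,"dy": 0,"dz": 0,"turn": 0}]}}

```text
time_s: 12.65
tcp_pos: [0.6077, 0.2121, 0.0744]
tool_rot: [[-0.993, -0.118, 0.0], [-0.118, 0.993, 0.0], [-0.0, 0.0, -1.0]]
contact_force: [-2.0, -0.9, 5.0]
opening: 0.0494
grip_force: 32.8
```

At the stop. I'll release the jar and then rise.

Request:
{"op": "carry_out", "data": {"targets": [{"dx": 0,"dy": 0,"dz": 0,"turn": 0},{"dx": 0,"dy": 0,"dz": 0,"turn": 0},{"dx": 0,"dy": 0,"dz": 0,"turn": 0},{"dx": 0,"dy": 0,"dz": 0,"turn": 0},{"dx": 0,"dy": 0,"dz": 0,"turn": 0},{"dx": 0,"dy": 0,"dz": 0,"turn": 0}], "fingers": 1}}

```text
time_s: 13.4
tcp_pos: [0.6075, 0.2121, 0.0741]
tool_rot: [[-0.993, -0.118, -0.0], [-0.118, 0.993, -0.0], [0.0, 0.0, -1.0]]
contact_force: [-0.1, -0.0, 0.3]
opening: 0.0853
grip_force: 0.0
```

Request:
{"op": "carry_out", "data": {"targets": [{"dx": 0,"dy": 0,"dz": -0.02,"turn": 0},{"dx": 0,"dy": 0,"dz": -0.05,"turn": 0},{"dx": 0,"dy": 0,"dz": -0.08,"turn": 0},{"dx": 0,"dy": 0,"dz": -0.08,"turn": 0},{"dx": 0,"dy": 0,"dz": -0.08,"turn": 0},{"dx": 0,"dy": 0,"dz": -0.06,"turn": 0},{"dx": 0,"dy": 0,"dz": 0,"turn": 0},{"dx": 0,"dy": 0,"dz": 0,"turn": 0}], "fingers": 1}}

```text
time_s: 14.4
tcp_pos: [0.6074, 0.2121, 0.2587]
tool_rot: [[-0.993, -0.118, -0.0], [-0.118, 0.993, -0.0], [0.0, -0.0, -1.0]]
contact_force: [0.4, -0.5, -0.4]
opening: 0.0859
grip_force: 0.0
```

```bash
cat > f.py <<'E'
from cloud import *
import sys
np.set_printoptions(precision=4,suppress=True)
s=read_state();print(s["time_s"],s["tcp_pos"],s["contact_force"])
U=np.array([-.118,.993])
for c in("scene","top"):
    p=capture(c);P,C=cloud(p)
    if c=="scene":cv2.imwrite(f"pics/{sys.argv[1]}.png",cv2.resize(p["image"][100:300,270:450,::-1],None,fx=3,fy=3))
    for n,z in dict(poise_knob=.201,jar=.045).items():
        for r in landmark_of(p,n)[:1]:print(c,n,round(r["conf"],2),np.round(r["centre"],1),at_z(p,r["centre"],z))
    R=P[:,:2]-[.625,.0625];a=R@U;b=R@[.993,.118]   # a along pan side, b across
    m=(abs(b)<.01)&(a<-.02)&(a>-.24)&(P[:,2]>.10)&(P[:,2]<.155)
    m&=(C.min(1)>90)&(np.ptp(C.astype(int),axis=1)<50)    # grey steel only
    Q=P[m];print("beam",m.sum(),"tilt",np.polyfit(a[m],Q[:,2],1), "line",np.polyfit(a[m],b[m],1))
    m=(abs(b)<.03)&(a<.0)&(a>-.25)&(P[:,2]>.165)&(P[:,2]<.22)&(C.max(1)<70)
    if m.any(): print("knob a,b,z med",m.sum(),np.median(a[m]),np.median(b[m]),P[m,2].max(),P[m].mean(0))
E
python3 f.py s3
```

```text
14.4 [0.6074 0.2121 0.2587] [ 0.3702 -0.4864 -0.4294]
scene poise_knob 0.63 [353.7 206.7] [ 0.6409 -0.0218  0.201 ]
scene jar 0.73 [380.  187.1] [0.6044 0.2213 0.045 ]
beam 336 tilt [-0.0662  0.1308] line [-0.0018  0.0016]
knob a,b,z med 35 -0.08411345678498201 0.0032270769572847052 0.2061600146124403 [ 0.6382 -0.0205  0.1872]
top poise_knob 0.48 [331.8 155.7] [ 0.6366 -0.0117  0.201 ]
beam 245 tilt [-0.0506  0.1344] line [ 0.0033 -0.0022]
knob a,b,z med 11 -0.07801812954388297 -0.0063714994797140915 0.20971773737700508 [ 0.6278 -0.0153  0.1914]
```

View pics/s3.png

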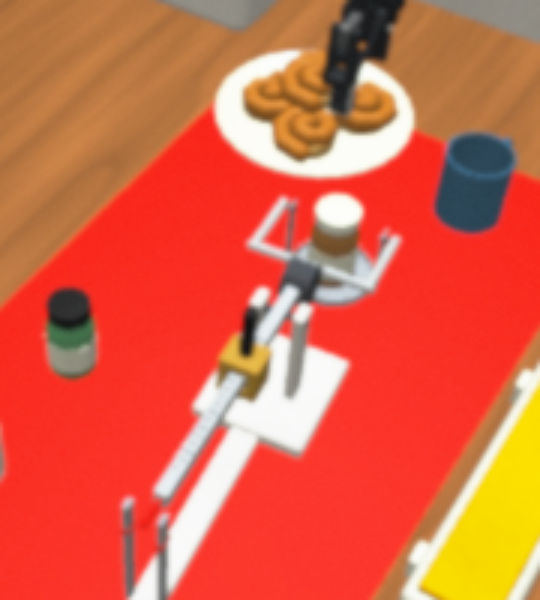

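The picture shows the jar standing in the pan at (335,250), with the knob at (250,325) and the beam pan-down. I'll straddle the knob with the fingers about 40 mm apart, so that I can push either way without pinching.

Request:
{"op": "carry_out", "data": {"targets": [{"dx": 0,"dy": -0.0772,"dz": 0,"turn": 0},{"dx": 0,"dy": -0.0772,"dz": 0,"turn": 0},{"dx": 0,"dy": -0.0772,"dz": 0,"turn": 0},{"dx": 0,"dy": -0.0772,"dz": 0,"turn": 0},{"dx": 0,"dy": -0.0772,"dz": 0,"turn": 0},{"dx": 0,"dy": -0.0772,"dz": 0,"turn": 0},{"dx": 0,"dy": 0,"dz": 0,"turn": 0},{"dx": 0,"dy": 0,"dz": 0,"turn": 0}], "fingers": -0.06}}

```text
time_s: 15.7
tcp_pos: [0.6348, -0.0175, 0.259]
tool_rot: [[-0.993, -0.118, -0.0], [-0.118, 0.993, 0.0], [0.0, 0.0, -1.0]]
contact_force: [-0.6, 0.4, 0.4]
opening: 0.0405
grip_force: 0.0
```

```bash
sed -i 's/pics\/{sys.argv\[1\]}.png"/pics\/{sys.argv[1]}.png"/' f.py; python3 f.py s4; python3 - <<'E'
from cloud import *
p=capture("wrist");save(p,"w4")
for n in("poise_knob",):
    for r in landmark_of(p,n)[:2]:print(n,r["conf"],r["centre"],at_z(p,r["centre"],.206))
E
```

```text
15.7 [ 0.6348 -0.0175  0.259 ] [-0.5794  0.3512  0.3809]
scene poise_knob 0.77 [352.5 203.9] [ 0.6333 -0.0152  0.201 ]
scene jar 0.68 [375.8 187.9] [0.5949 0.2104 0.045 ]
beam 333 tilt [-0.0652  0.1312] line [-0.0012  0.0017]
knob a,b,z med 34 -0.08544707665175016 0.003701944055996223 0.20687724564497403 [ 0.6384 -0.0213  0.1877]
top jar 0.8 [272.4 175.5] [0.5985 0.203  0.045 ]
beam 99 tilt [-0.0624  0.1324] line [ 0.0011 -0.0027]
poise_knob 0.89 [324.7, 212.1] [ 0.63497581 -0.01263174  0.206     ]
poise_knob 0.29 [27.4, 141.0] [ 0.60617794 -0.23842305  0.206     ]
```

View pics/w4.png

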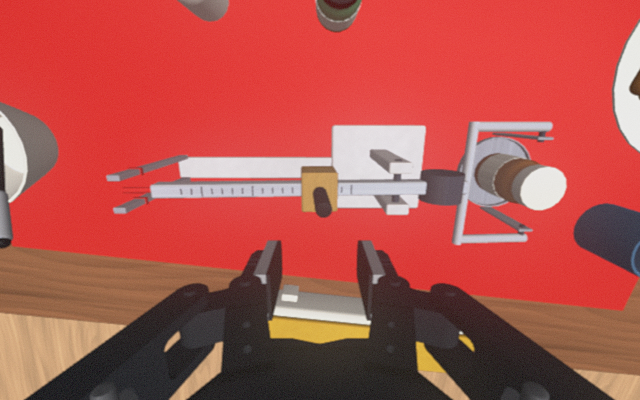

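The wrist view shows the knob at (324,210), centred between the fingertips at (275,250) and (362,250). The beam is in line with them, so I can lower.

Request:
{"op": "carry_out", "data": {"targets": [{"dx": 0,"dy": 0,"dz": 0.05,"turn": 0},{"dx": 0,"dy": 0,"dz": 0.05,"turn": 0},{"dx": 0,"dy": 0,"dz": 0.05,"turn": 0},{"dx": 0,"dy": 0,"dz": 0.03,"turn": 0},{"dx": 0,"dy": 0,"dz": 0,"turn": 0},{"dx": 0,"dy": 0,"dz": 0,"turn": 0},{"dx": 0,"dy": 0,"dz": 0,"turn": 0}]}}

```text
time_s: 16.98
tcp_pos: [0.6353, -0.0179, 0.1699]
tool_rot: [[-0.993, -0.118, 0.001], [-0.118, 0.993, -0.0], [-0.001, -0.0, -1.0]]
contact_force: [0.8, -0.2, -0.1]
opening: 0.0399
grip_force: 0.0
```

Request:
{"op": "carry_out", "data": {"targets": [{"dx": 0,"dy": -0.008,"dz": 0,"turn": 0},{"dx": 0,"dy": -0.008,"dz": 0,"turn": 0},{"dx": 0,"dy": -0.008,"dz": 0,"turn": 0},{"dx": 0,"dy": -0.008,"dz": 0,"turn": 0},{"dx": 0,"dy": -0.008,"dz": 0,"turn": 0},{"dx": 0,"dy": -0.008,"dz": 0,"turn": 0}]}}

```text
time_s: 17.73
tcp_pos: [0.6377, -0.042, 0.1691]
tool_rot: [[-0.993, -0.118, -0.0], [-0.118, 0.993, 0.0], [0.0, 0.0, -1.0]]
contact_force: [-0.7, 1.5, -0.3]
opening: 0.0403
grip_force: 1.1
```

Request:
{"op": "carry_out", "data": {"targets": [{"dx": 0,"dy": -0.008,"dz": 0,"turn": 0},{"dx": 0,"dy": -0.008,"dz": 0,"turn": 0},{"dx": 0,"dy": -0.008,"dz": 0,"turn": 0},{"dx": 0,"dy": -0.008,"dz": 0,"turn": 0},{"dx": 0,"dy": -0.008,"dz": 0,"turn": 0},{"dx": 0,"dy": -0.008,"dz": 0,"turn": 0},{"dx": 0,"dy": -0.008,"dz": 0,"turn": 0},{"dx": 0,"dy": -0.008,"dz": 0,"turn": 0},{"dx": 0,"dy": -0.008,"dz": 0,"turn": 0},{"dx": 0,"dy": -0.008,"dz": 0,"turn": 0}]}}

```text
time_s: 18.98
tcp_pos: [0.6424, -0.0817, 0.1691]
tool_rot: [[-0.993, -0.118, -0.0], [-0.118, 0.993, -0.0], [0.0, 0.0, -1.0]]
contact_force: [0.2, 1.9, -1.4]
opening: 0.0399
grip_force: 1.0
```

Request:
{"op": "carry_out", "data": {"targets": [{"dx": 0,"dy": 0.013,"dz": 0,"turn": 0},{"dx": 0,"dy": 0.013,"dz": 0,"turn": 0},{"dx": 0,"dy": 0,"dz": 0,"turn": 0},{"dx": 0,"dy": 0,"dz": 0,"turn": 0},{"dx": 0,"dy": 0,"dz": 0,"turn": 0},{"dx": 0,"dy": 0,"dz": 0,"turn": 0},{"dx": 0,"dy": 0,"dz": 0,"turn": 0},{"dx": 0,"dy": 0,"dz": 0,"turn": 0},{"dx": 0,"dy": 0,"dz": 0,"turn": 0},{"dx": 0,"dy": 0,"dz": 0,"turn": 0},{"dx": 0,"dy": 0,"dz": 0,"turn": 0},{"dx": 0,"dy": 0,"dz": 0,"turn": 0}]}}

```text
time_s: 20.48
tcp_pos: [0.6409, -0.0685, 0.1691]
tool_rot: [[-0.993, -0.118, 0.0], [-0.118, 0.993, -0.0], [-0.0, -0.0, -1.0]]
contact_force: [-0.0, 0.7, -0.4]
opening: 0.0403
grip_force: 0.0
```

```bash
cat > g.py <<'E'
from cloud import *
import sys
np.set_printoptions(precision=4,suppress=True)
s=read_state();T=np.array(s["tcp_pos"]);print(s["time_s"],T,s["contact_force"])
U=np.array([-.118,.993]);O=np.array([.625,.0625]);print("tcp a",(T[:2]-O)@U)
for c in("scene","top","wrist"):
    p=capture(c);P,C=cloud(p)
    if c=="wrist":save(p,sys.argv[1])
    if c=="scene":cv2.imwrite(f"pics/{sys.argv[1]}s.png",cv2.resize(p["image"][180:310,280:400,::-1],None,fx=4.5,fy=4.5))
    R=P[:,:2]-O;a=R@U;b=R@[.993,.118]
    m=(abs(b)<.012)&(a<-.02)&(a>-.235)&(P[:,2]>.10)&(P[:,2]<.155)&(C.min(1)>80)&(np.ptp(C.astype(int),axis=1)<50)
    if m.sum()>30:
        Q=P[m];f=np.polyfit(a[m],Q[:,2],1);k=abs(Q[:,2]-np.polyval(f,a[m]))<.006
        # far-end height is what tilt moves; keep both
        f=np.polyfit(a[m][k],Q[k,2],1);print(c,"beam n",k.sum(),"slope",f[0],"z@-.2",np.polyval(f,-.2),"a range",a[m].min(),a[m].max())
    m=(abs(b)<.03)&(P[:,2]>.08)&(P[:,2]<.17)&(C[:,0]>110)&(C[:,0]>C[:,2]*1.9)&(C[:,1]>C[:,2]*1.3)&(a<-.03)
    if m.sum()>3: print(c,"brass n",m.sum(),"a",a[m].min(),a[m].max())
    for n,z in dict(poise_knob=.201,beam_tip=.125,poise=.125).items():
        for r in landmark_of(p,n)[:1]:
            if r["conf"]>.4:X=at_z(p,r["centre"],z);print(c,n,round(r["conf"],2),np.round(r["centre"],1),"a",(X[:2]-O)@U)
E
python3 g.py g1
```

```text
20.475 [ 0.6409 -0.0685  0.1691] [-0.0362  0.6549 -0.4329]
tcp a -0.1319840635195725
scene beam n 299 slope 0.057260070693777775 z@-.2 0.1220717181626869 a range -0.23479151910841323 -0.02037392953321286
scene brass n 223 a -0.28079692468251216 -0.1222934352301119
scene poise_knob 0.73 [342.9 225.6] a -0.1552090877585308
scene beam_tip 0.75 [314.2 280.3] a -0.2859355537889011Traceback (most recent call last):
  File "g.py", line 19, in <module>
    for r in landmark_of(p,n)[:1]:
             ~~~~~~~~~~~^^^^^
ValueError: it knows: beam_tip, bowl, bun_plate, fork, jar, jar_green, jar_white, mug, pan, pan_floor, pivot, poise_knob, rolling_pin, scale
```

```bash
sed -i 's/,poise=.125//' g.py; python3 g.py g2
```

```text
20.625 [ 0.6409 -0.0686  0.1691] [-0.5993  0.3605  0.6613]
tcp a -0.13201431299004476
scene beam n 296 slope 0.05298995458549001 z@-.2 0.12222561132551474 a range -0.23483943962665235 -0.02097407847634171
scene brass n 223 a -0.2785139712882156 -0.12106722637087718
scene poise_knob 0.64 [343.9 224.6] a -0.15116690673716027
scene beam_tip 0.73 [377.5 140.9] a 0.28073423725839275
top beam_tip 0.59 [388.5 160.1] a -0.2736566033002649
wrist beam n 4474 slope 0.056381111060927254 z@-.2 0.12125172749424716 a range -0.2349652835286997 -0.020008583187823916
wrist brass n 1963 a -0.153021404913142 -0.1173525936370191
wrist poise_knob 0.67 [305.2 253.2] a -0.13903340579525442
```

View pics/g2s.png

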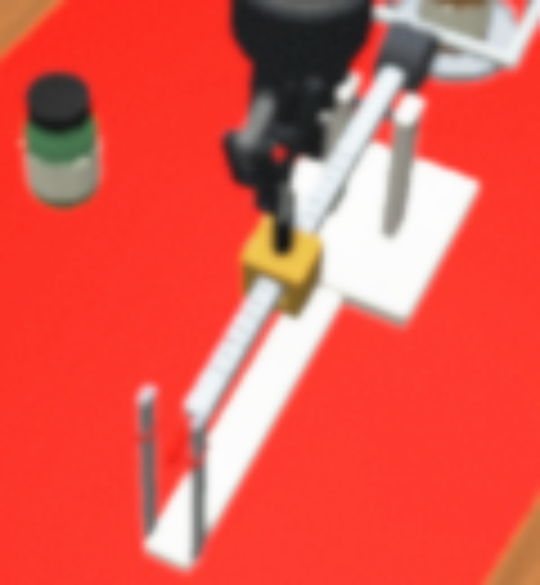

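View pics/g2.png

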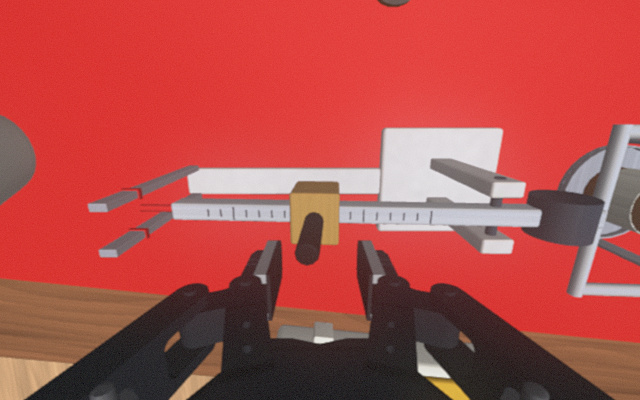

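The side crop shows the tip at (175,450), below the red marks. The wrist view shows the knob at (310,235), free between the fingers. The poise is about 8 mm too far out, so I'll push it back.

Request:
{"op": "carry_out", "data": {"targets": [{"dx": 0,"dy": 0.008,"dz": 0,"turn": 0},{"dx": 0,"dy": 0.008,"dz": 0,"turn": 0},{"dx": 0,"dy": 0.008,"dz": 0,"turn": 0},{"dx": 0,"dy": 0.008,"dz": 0,"turn": 0},{"dx": 0,"dy": 0.008,"dz": 0,"turn": 0},{"dx": 0,"dy": 0,"dz": 0,"turn": 0}]}}

```text
time_s: 21.82
tcp_pos: [0.6385, -0.0484, 0.1691]
tool_rot: [[-0.993, -0.118, 0.0], [-0.118, 0.993, -0.0], [-0.0, -0.0, -1.0]]
contact_force: [1.0, -0.1, 0.4]
opening: 0.0401
grip_force: 0.0
```

Request:
{"op": "carry_out", "data": {"targets": [{"dx": 0,"dy": -0.014,"dz": 0,"turn": 0},{"dx": 0,"dy": -0.014,"dz": 0,"turn": 0},{"dx": 0,"dy": 0,"dz": 0,"turn": 0},{"dx": 0,"dy": 0,"dz": 0,"turn": 0},{"dx": 0,"dy": 0,"dz": 0,"turn": 0},{"dx": 0,"dy": 0,"dz": 0,"turn": 0},{"dx": 0,"dy": 0,"dz": 0,"turn": 0},{"dx": 0,"dy": 0,"dz": 0,"turn": 0},{"dx": 0,"dy": 0,"dz": 0,"turn": 0},{"dx": 0,"dy": 0,"dz": 0,"turn": 0},{"dx": 0,"dy": 0,"dz": 0,"turn": 0},{"dx": 0,"dy": 0,"dz": 0,"turn": 0},{"dx": 0,"dy": 0,"dz": 0,"turn": 0},{"dx": 0,"dy": 0,"dz": 0,"turn": 0},{"dx": 0,"dy": 0,"dz": 0,"turn": 0},{"dx": 0,"dy": 0,"dz": 0,"turn": 0}]}}

```text
time_s: 23.82
tcp_pos: [0.6402, -0.0626, 0.1691]
tool_rot: [[-0.993, -0.118, 0.0], [-0.118, 0.993, -0.0], [-0.0, -0.0, -1.0]]
contact_force: [-0.7, -0.2, -0.9]
opening: 0.0404
grip_force: 0.0
```

```bash
python3 g.py g3
```

```text
23.825 [ 0.6402 -0.0626  0.1691] [-0.656  -0.1705 -0.8668]
tcp a -0.12600761713164854
scene beam n 296 slope 0.05555480768254501 z@-.2 0.12205029182493946 a range -0.23491290600939393 -0.021623221357244433
scene brass n 220 a -0.2781449205511484 -0.12167537275750108
scene poise_knob 0.56 [344.6 225.1] a -0.15179374006055008
scene beam_tip 0.9 [315.6 281.6] a -0.2875292284709986
top beam n 28 slope 0.05932544135291122 z@-.2 0.1226539901832027 a range -0.23495447376527848 -0.020381441274432782
top beam_tip 0.66 [386.8 158.5] a -0.2685213980362226
wrist beam n 4470 slope 0.056773819505184286 z@-.2 0.12120559894514575 a range -0.23499927794112732 -0.020040087106733502
wrist brass n 1984 a -0.15336276483535105 -0.11643314536973798
wrist poise_knob 0.71 [296.3 253.5] a -0.13755933530832856
```

Request:
{"op": "carry_out", "data": {"targets": [{"dx": 0,"dy": 0.014,"dz": 0,"turn": 0},{"dx": 0,"dy": 0.014,"dz": 0,"turn": 0},{"dx": 0,"dy": 0.006,"dz": 0,"turn": 0},{"dx": 0,"dy": 0.006,"dz": 0,"turn": 0},{"dx": 0,"dy": 0,"dz": 0,"turn": 0}]}}

```text
time_s: 24.9
tcp_pos: [0.6378, -0.0425, 0.1691]
tool_rot: [[-0.993, -0.118, 0.0], [-0.118, 0.993, -0.0], [-0.0, -0.0, -1.0]]
contact_force: [0.4, -1.1, 0.3]
opening: 0.0402
grip_force: 0.0
```

```bash
python3 g.py g4 | grep -v top
```

```text
24.9 [ 0.6378 -0.0425  0.1691] [ 0.4379 -1.0673  0.3021]
tcp a -0.10580240460403677
scene beam n 295 slope 0.05764985537859288 z@-.2 0.12165624554120374 a range -0.23491767423624052 -0.02027481712027182
scene brass n 221 a -0.27806934073989126 -0.12264030993322261
scene poise_knob 0.67 [342.8 221. ] a -0.14198760971608665
scene beam_tip 0.93 [312.8 278.8] a -0.28384098291210547
wrist beam n 4439 slope 0.05690240309150065 z@-.2 0.12116837201852335 a range -0.23497998769227738 -0.02005003511333541
wrist brass n 2044 a -0.2782664394670436 -0.11553215099949496
wrist poise_knob 0.76 [257.6 253.2] a -0.13735435976841848
wrist beam_tip 0.66 [110.9 208.6] a -0.26435959123116304
```

View pics/g4.png

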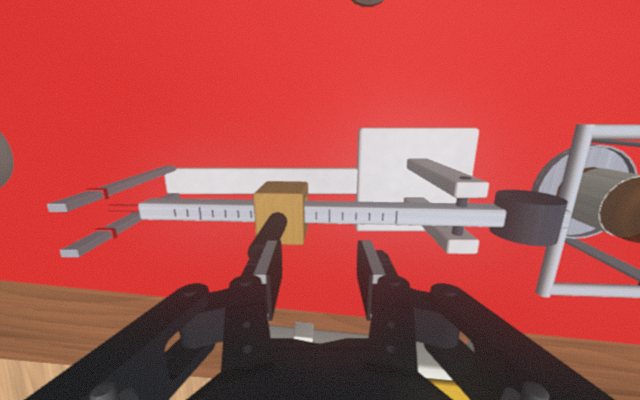

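```bash
python3 - <<'E'
from cloud import *
np.set_printoptions(precision=4,suppress=True)
U=np.array([-.118,.993]);V=np.array([.993,.118]);O=np.array([.625,.0625])
p=capture("wrist");T=np.array(read_state()["tcp_pos"]);print("tcp b",(T[:2]-O)@V)
for z in(.17,.176,.19):print(z,proj(p,[*T[:2],z]),proj(p,[*(T[:2]-U*.02),z]))
P,C=cloud(p);R=P[:,:2]-O;a=R@U;b=R@V
def show(n,m):print(n,m.sum(),[ (q,*np.round(np.percentile(x[m],[2,50,98]),4)) for q,x in(("a",a),("b",b),("z",P[:,2]))])
near=(abs(b)<.05)&(a>-.18)&(a<-.06)
for lo,hi in((.15,.165),(.165,.175),(.175,.185),(.185,.195),(.195,.21)):
  m=near&(P[:,2]>lo)&(P[:,2]<hi)&(a<-.10); 
  if m.sum()>3: show((lo,hi),m)
K=p["camera_matrix"];z=p["z_map"]
for v in range(215,300,8): print(v,[round(float(z[v,u]),3) for u in range(235,300,6)])
print("camc",-np.array(p["R"]).T@p["t"])
E
```

```text
tcp b 0.0003022471604453292
0.17 [319.0856 239.1378] [286.6452 239.1192]
0.176 [319.0882 243.2589] [285.569  243.2398]
0.19 [319.0951 254.0304] [282.7561 254.0101]
(0.15, 0.165) 194 [('a', np.float64(-0.1419), np.float64(-0.1332), np.float64(-0.1295)), ('b', np.float64(-0.0074), np.float64(-0.006), np.float64(0.0015)), ('z', np.float64(0.1503), np.float64(0.1578), np.float64(0.1647))]
(0.165, 0.175) 147 [('a', np.float64(-0.143), np.float64(-0.1339), np.float64(-0.1305)), ('b', np.float64(-0.0073), np.float64(-0.006), np.float64(-0.0002)), ('z', np.float64(0.1653), np.float64(0.17), np.float64(0.1749))]
(0.175, 0.185) 144 [('a', np.float64(-0.1432), np.float64(-0.1361), np.float64(-0.1314)), ('b', np.float64(-0.0076), np.float64(-0.0066), np.float64(-0.0027)), ('z', np.float64(0.1753), np.float64(0.1797), np.float64(0.1844))]
(0.185, 0.195) 218 [('a', np.float64(-0.1446), np.float64(-0.1394), np.float64(-0.1259)), ('b', np.float64(-0.0074), np.float64(-0.0056), np.float64(0.0008)), ('z', np.float64(0.1855), np.float64(0.1917), np.float64(0.1947))]
(0.195, 0.21) 402 [('a', np.float64(
[... 409 characters left out ...]
, 0.189, 0.212, 0.211]
239 [0.362, 0.363, 0.364, 0.363, 0.161, 0.162, 0.165, 0.173, 0.213, 0.212, 0.212]
247 [0.366, 0.365, 0.366, 0.156, 0.155, 0.141, 0.143, 0.141, 0.365, 0.366, 0.365]
255 [0.368, 0.369, 0.369, 0.141, 0.141, 0.134, 0.134, 0.137, 0.37, 0.37, 0.369]
263 [0.371, 0.372, 0.134, 0.134, 0.126, 0.126, 0.125, 0.136, 0.371, 0.371, 0.373]
271 [0.375, 0.375, 0.127, 0.127, 0.119, 0.119, 0.119, 0.137, 0.375, 0.375, 0.376]
279 [0.111, 0.108, 0.109, 0.112, 0.112, 0.117, 0.12, 0.136, 0.38, 0.38, 0.38]
287 [0.107, 0.106, 0.107, 0.107, 0.107, 0.114, 0.12, 0.136, 0.381, 0.381, 0.383]
295 [0.102, 0.101, 0.102, 0.102, 0.1, 0.115, 0.119, 0.137, 0.385, 0.385, 0.386]
camc [ 0.5651 -0.0515  0.3347]
```

The view and depth show the left fingertip passing over the knob top: the tip is at about 0.195 and the knob at 0.193. I'll back off to the knob's centre, lower 16 mm, and push again.

Request:
{"op": "carry_out", "data": {"targets": [{"dx": 0,"dy": -0.016,"dz": 0,"turn": 0},{"dx": 0,"dy": -0.016,"dz": 0,"turn": 0},{"dx": 0,"dy": -0.016,"dz": 0,"turn": 0},{"dx": 0,"dy": -0.016,"dz": 0,"turn": 0},{"dx": 0,"dy": 0,"dz": 0,"turn": 0},{"dx": 0,"dy": 0,"dz": 0.011,"turn": 0},{"dx": 0,"dy": 0,"dz": 0.011,"turn": 0},{"dx": 0,"dy": 0,"dz": 0.01,"turn": 0},{"dx": 0,"dy": 0,"dz": 0,"turn": 0},{"dx": 0,"dy": 0,"dz": 0,"turn": 0}]}}

```text
time_s: 26.65
tcp_pos: [0.6417, -0.0744, 0.1532]
tool_rot: [[-0.993, -0.118, 0.0], [-0.118, 0.993, -0.0], [-0.0, -0.0, -1.0]]
contact_force: [0.3, 0.6, 0.1]
opening: 0.04
grip_force: 0.0
```

Request:
{"op": "carry_out", "data": {"targets": [{"dx": 0,"dy": 0.008,"dz": 0,"turn": 0},{"dx": 0,"dy": 0.008,"dz": 0,"turn": 0},{"dx": 0,"dy": 0.008,"dz": 0,"turn": 0},{"dx": 0,"dy": 0.008,"dz": 0,"turn": 0},{"dx": 0,"dy": 0.008,"dz": 0,"turn": 0},{"dx": 0,"dy": 0.006,"dz": 0,"turn": 0},{"dx": 0,"dy": 0.006,"dz": 0,"turn": 0}]}}

```text
time_s: 27.52
tcp_pos: [0.6386, -0.0486, 0.1532]
tool_rot: [[-0.993, -0.118, 0.0], [-0.118, 0.993, -0.0], [-0.0, -0.0, -1.0]]
contact_force: [0.9, -3.2, 1.8]
opening: 0.0399
grip_force: 1.2
```

Request:
{"op": "carry_out", "data": {"targets": [{"dx": 0,"dy": -0.01,"dz": 0,"turn": 0},{"dx": 0,"dy": -0.02,"dz": 0,"turn": 0},{"dx": 0,"dy": 0,"dz": 0,"turn": 0},{"dx": 0,"dy": 0,"dz": 0,"turn": 0},{"dx": 0,"dy": 0,"dz": 0,"turn": 0},{"dx": 0,"dy": 0,"dz": 0,"turn": 0},{"dx": 0,"dy": 0,"dz": 0,"turn": 0},{"dx": 0,"dy": 0,"dz": 0,"turn": 0},{"dx": 0,"dy": 0,"dz": 0,"turn": 0},{"dx": 0,"dy": 0,"dz": 0,"turn": 0},{"dx": 0,"dy": 0,"dz": 0,"turn": 0},{"dx": 0,"dy": 0,"dz": 0,"turn": 0}]}}

```text
time_s: 29.02
tcp_pos: [0.6403, -0.0636, 0.1531]
tool_rot: [[-0.993, -0.118, -0.0], [-0.118, 0.993, 0.0], [0.0, 0.0, -1.0]]
contact_force: [0.1, 0.5, 0.0]
opening: 0.0399
grip_force: 0.0
```

```bash
python3 g.py g5 | grep -v top
```

```text
29.025 [ 0.6403 -0.0636  0.1531] [0.0529 0.5009 0.0358]
tcp a -0.12698829171094198
scene beam n 271 slope -0.06206990538012218 z@-.2 0.14535845470845687 a range -0.23459543821691312 -0.020252685049352764
scene brass n 162 a -0.2801673089823746 -0.10425870443709294
scene poise_knob 0.76 [347.3 212.9] a -0.11246121766934102
scene beam_tip 0.57 [314.9 271.6] a -0.2634075377082608
wrist beam n 6005 slope -0.060033445294362414 z@-.2 0.14468631945064034 a range -0.23499341228316392 -0.0200315574639986
wrist brass n 2564 a -0.13790344757853784 -0.10141017524604763
wrist poise_knob 0.59 [345.4 289.1] a -0.11472878865951176
wrist beam_tip 0.57 [ 90.5 228. ] a -0.2907612731295155
```

Request:
{"op": "carry_out", "data": {"targets": [{"dx": 0,"dy": -0.005,"dz": 0,"turn": 0},{"dx": 0,"dy": -0.005,"dz": 0,"turn": 0},{"dx": 0,"dy": -0.004,"dz": 0,"turn": 0},{"dx": 0,"dy": -0.004,"dz": 0,"turn": 0},{"dx": 0,"dy": 0,"dz": 0,"turn": 0}]}}

```text
time_s: 30.1
tcp_pos: [0.6415, -0.0728, 0.1531]
tool_rot: [[-0.993, -0.118, 0.0], [-0.118, 0.993, -0.0], [-0.0, -0.0, -1.0]]
contact_force: [-0.9, 0.2, -0.9]
opening: 0.0404
grip_force: 0.0
```

```bash
python3 g.py g6 | grep -E 'tcp|wrist|\['
```

```text
30.1 [ 0.6415 -0.0728  0.1531] [-0.9414  0.1642 -0.8965]
tcp a -0.1363223987513108
scene poise_knob 0.81 [344.9 215.4] a -0.1228890278959355
scene beam_tip 0.86 [312.9 275.1] a -0.27453768091538266
top beam_tip 0.77 [389.2 155.5] a -0.2783234802864269
wrist beam n 5758 slope -0.028351066729118544 z@-.2 0.13831483328720837 a range -0.23499547948156138 -0.020019949624680025
wrist brass n 2439 a -0.14427164029214617 -0.1083689379913801
wrist poise_knob 0.83 [342.1 281.3] a -0.12539356042224245
wrist beam_tip 0.62 [115.6 224.1] a -0.2813287575313664
```

Request:
{"op": "carry_out", "data": {"targets": [{"dx": 0,"dy": 0.01,"dz": 0,"turn": 0},{"dx": 0,"dy": 0.012,"dz": 0,"turn": 0},{"dx": 0,"dy": 0,"dz": 0,"turn": 0},{"dx": 0,"dy": 0,"dz": 0,"turn": 0},{"dx": 0,"dy": 0,"dz": 0,"turn": 0},{"dx": 0,"dy": 0,"dz": 0,"turn": 0},{"dx": 0,"dy": 0,"dz": 0,"turn": 0},{"dx": 0,"dy": 0,"dz": 0,"turn": 0},{"dx": 0,"dy": 0,"dz": 0,"turn": 0},{"dx": 0,"dy": 0,"dz": 0,"turn": 0},{"dx": 0,"dy": 0,"dz": 0,"turn": 0},{"dx": 0,"dy": 0,"dz": 0,"turn": 0}]}}

```text
time_s: 32.05
tcp_pos: [0.6401, -0.0616, 0.1531]
tool_rot: [[-0.993, -0.118, 0.0], [-0.118, 0.993, -0.0], [-0.0, -0.0, -1.0]]
contact_force: [-0.0, 0.5, 0.4]
opening: 0.0398
grip_force: 0.0
```

```bash
python3 g.py g7 | grep -E 'tcp|wrist|scene beam|\['
```

```text
32.05 [ 0.6401 -0.0616  0.1531] [-0.0267  0.497   0.4419]
tcp a -0.12499926186020995
scene beam n 276 slope -0.012787227825998709 z@-.2 0.13561323334428296 a range -0.23450469255753315 -0.02107049473574413
scene beam_tip 0.96 [318.9 279.2] a -0.27786992696520485
top poise_knob 0.69 [291.  165.4] a 0.06385051539786561
top beam_tip 0.68 [389.9 157. ] a -0.28002900165666533
wrist beam n 5626 slope -0.012223844757221767 z@-.2 0.1350038500803173 a range -0.23499978527722723 -0.02002928539512256
wrist brass n 2545 a -0.14456742828188174 -0.10852674355900312
wrist poise_knob 0.68 [317.3 279.4] a -0.1257993779627701
wrist beam_tip 0.82 [100.7 221.2] a -0.2803408704487118
```

Request:
{"op": "carry_out", "data": {"targets": [{"dx": 0,"dy": 0,"dz": -0.02,"turn": 0},{"dx": 0,"dy": 0,"dz": -0.05,"turn": 0},{"dx": 0,"dy": 0,"dz": -0.06,"turn": 0},{"dx": 0,"dy": 0,"dz": -0.06,"turn": 0},{"dx": 0,"dy": 0,"dz": 0,"turn": 0},{"dx": 0,"dy": 0,"dz": 0,"turn": 0},{"dx": 0,"dy": 0,"dz": 0,"turn": 0},{"dx": 0,"dy": 0,"dz": 0,"turn": 0},{"dx": 0,"dy": 0,"dz": 0,"turn": 0},{"dx": 0,"dy": 0,"dz": 0,"turn": 0},{"dx": 0,"dy": 0,"dz": 0,"turn": 0},{"dx": 0,"dy": 0,"dz": 0,"turn": 0}]}}

```text
time_s: 34.0
tcp_pos: [0.6401, -0.0616, 0.2481]
tool_rot: [[-0.993, -0.118, 0.0], [-0.118, 0.993, 0.0], [-0.0, 0.0, -1.0]]
contact_force: [0.8, 0.4, 0.0]
opening: 0.04
grip_force: 0.0
```

```bash
python3 g.py g8 | grep -E 'tcp|beam n|\['; python3 g.py g9 | grep -E 'beam n'
```

```text
34.0 [ 0.6401 -0.0616  0.2481] [0.8308 0.3973 0.0393]
tcp a -0.12499536980718266
scene beam n 282 slope -0.012499029895593048 z@-.2 0.13570140576020262 a range -0.23436934372017004 -0.02069571989791966
scene poise_knob 0.52 [343.7 215.4] a -0.12431561649034206
scene beam_tip 0.65 [315.7 278. ] a -0.27855059676822547
top poise_knob 0.63 [272.5 174.9] a 0.12832109378048237
top beam_tip 0.62 [388.9 156. ] a -0.27703651604898927
wrist beam n 2585 slope -0.012485262230363682 z@-.2 0.13527922637462553 a range -0.23495477402160025 -0.02001785874525571
wrist poise_knob 0.67 [317.9 212. ] a -0.12587174184671118
wrist beam_tip 0.64 [170.2 188.9] a -0.27767049245810876
scene beam n 283 slope -0.012509118722908287 z@-.2 0.1356572952312355 a range -0.2345231632445463 -0.020475283369120266
wrist beam n 2599 slope -0.011884930134571677 z@-.2 0.13521325224014688 a range -0.2349896001038504 -0.020069121686800844
```

View pics/g9.png

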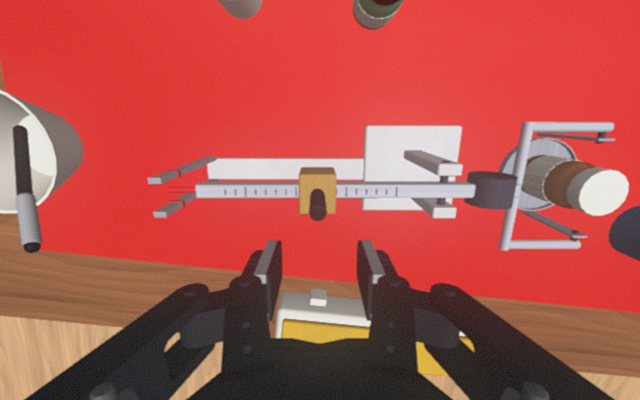

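The wrist view shows the beam free and the jar upright in the pan at (560,180). The tilt is steady at about -0.011 rad, inside the 0.02 band, and nothing touches the balance.

```bash
python3 -c "
from station import *
print(close_job())"
```

```text
the job is handed in; nothing more can be done
None
```

The job is handed in, with no verdict returned: the amber jar stands released in the pan, and the untouched beam rests at about -0.011 rad by camera, inside the ±0.02 limit, after about 34 s of the 72 s allowed.

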